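# Transfer a row of sample tubes to the pink rack, keeping their order

### The job

Move the four capped sample tubes from the white clip-together rack into the pink rack in the same order, counting from the black end of each rack: the tube next to the black end of the white rack goes next to the black end of the pink one, and so on. Their place in the row is the only record of which sample is which, so do not mix them up. Keep the tubes upright, lower each one fully home instead of dropping it, and leave the petri dishes where they stand.

Things in the scene. Friction and masses are not known exactly. Their poses are not given: they have to be found in the camera images.
- tube_red_mid (a point): Centre (half-way up) of the loose sample tube with the red screw cap; z runs up its axis. The four are alike but for the cap: closed milky tube, 45 g, 96 mm long. Body 28 mm in diameter; foot a cone 17 mm high narrowing to a 10 mm flat tip, 48 mm below this point. Cap 33 mm in diameter, 18 mm high, its middle 39 mm above this point. Starts upright in the white rack.
- tube_yellow_mid (a point): Centre (half-way up) of the loose sample tube with the yellow screw cap; z runs up its axis. The four are alike but for the cap: closed milky tube, 45 g, 96 mm long. Body 28 mm in diameter; foot a cone 17 mm high narrowing to a 10 mm flat tip, 48 mm below this point. Cap 33 mm in diameter, 18 mm high, its middle 39 mm above this point. Starts upright in the white rack.
- tube_green_mid (a point): Centre (half-way up) of the loose sample tube with the green screw cap; z runs up its axis. The four are alike but for the cap: closed milky tube, 45 g, 96 mm long. Body 28 mm in diameter; foot a cone 17 mm high narrowing to a 10 mm flat tip, 48 mm below this point. Cap 33 mm in diameter, 18 mm high, its middle 39 mm above this point. Starts upright in the white rack.
- tube_blue_mid (a point): Centre (half-way up) of the loose sample tube with the blue screw cap; z runs up its axis. The four are alike but for the cap: closed milky tube, 45 g, 96 mm long. Body 28 mm in diameter; foot a cone 17 mm high narrowing to a 10 mm flat tip, 48 mm below this point. Cap 33 mm in diameter, 18 mm high, its middle 39 mm above this point. Starts upright in the white rack.
- white_rack: Fixed white rack: a grey carrier 64 (x) by 224 mm with four identical white cells clipped on it in a row. Origin: centre of its underside, on the table; y along the row towards its thick black end, z up. Hole centres (round, 32 mm) at x 0, y +75 (by the black end), +25, -25, -75 mm. Cell tops 59 mm up, end plates 60 mm. Tube tips rest 11 mm up, so tube centres start 59 mm up.
- cell_red: The cell of the white rack in which the red-capped tube stands at the start; fixed, it stays there. 56 (x) by 49 by 54 mm; origin: centre of its underside, 5 mm above the table, below its hole; y along the row towards the black end, z up.
- cell_yellow: The cell of the white rack in which the yellow-capped tube stands at the start; fixed, it stays there. 56 (x) by 49 by 54 mm; origin: centre of its underside, 5 mm above the table, below its hole; y along the row towards the black end, z up.
- cell_green: The cell of the white rack in which the green-capped tube stands at the start; fixed, it stays there. 56 (x) by 49 by 54 mm; origin: centre of its underside, 5 mm above the table, below its hole; y along the row towards the black end, z up.
- pink_rack: Fixed empty pink rack, 56 (x) by 224 mm. Origin: centre of its underside, on the table; y along the row towards its black end, z up. Round 32 mm holes at x 0, y +75 (by the black end), +25, -25, -75 mm. Top plate 54 mm up, lower plate 22 to 26 mm up with 32 mm square holes, floor 6 mm up: a tube fully home has its tip on it, its centre 54 mm up. End plates 66 mm high.
- dishes_mid (a point): Centre (half-way up) of a loose pair of stacked closed petri dishes, 92 mm in diameter, 32 mm high together, 80 g, standing beside the racks; z up. A bystander.

How it is judged:
At the end, for the whole second after the job is handed in: All four tubes rest released in the pink rack, in the order (from the black end) they had in the white rack, each within 12 mm of its hole's centre along and across the row, its centre 48 to 60 mm above the table, leaning less than 0.2 rad (x of tube_red_mid in the frame of pink_rack between -0.012 and 0.012 m and z of tube_red_mid in the frame of pink_rack between 0.048 and 0.06 m and angle between each of tube_red_mid, tube_yellow_mid, tube_green_mid, tube_blue_mid's own z axis and vertical below 0.2 rad and linear speed of each of tube_red, tube_yellow, tube_green, tube_blue below 0.03 m/s and x of tube_yellow_mid in the frame of pink_rack between -0.012 and 0.012 m and z of tube_yellow_mid in the frame of pink_rack between 0.048 and 0.06 m and x of tube_green_mid in the frame of pink_rack between -0.012 and 0.012 m and z of tube_green_mid in the frame of pink_rack between 0.048 and 0.06 m and x of tube_blue_mid in the frame of pink_rack between -0.012 and 0.012 m and z of tube_blue_mid in the frame of pink_rack between 0.048 and 0.06 m and ((y of cell_red in the frame of white_rack between 0.063 and 0.087 m and y of tube_red_mid in the frame of pink_rack between 0.063 and 0.087 m) or (y of cell_red in the frame of white_rack between 0.013 and 0.037 m and y of tube_red_mid in the frame of pink_rack between 0.013 and 0.037 m) or (y of cell_red in the frame of white_rack between -0.037 and -0.013 m and y of tube_red_mid in the frame of pink_rack between -0.037 and -0.013 m) or (y of cell_red in the frame of white_rack between -0.087 and -0.063 m and y of tube_red_mid in the frame of pink_rack between -0.087 and -0.063 m)) and ((y of cell_yellow in the frame of white_rack between 0.063 and 0.087 m and y of tube_yellow_mid in the frame of pink_rack between 0.063 and 0.087 m) or (y of cell_yellow in the frame of white_rack between 0.013 and 0.037 m and y of tube_yellow_mid in the frame of pink_rack between 0.013 and 0.037 m) or (y of cell_yellow in the frame of white_rack between -0.037 and -0.013 m and y of tube_yellow_mid in the frame of pink_rack between -0.037 and -0.013 m) or (y of cell_yellow in the frame of white_rack between -0.087 and -0.063 m and y of tube_yellow_mid in the frame of pink_rack between -0.087 and -0.063 m)) and ((y of cell_green in the frame of white_rack between 0.063 and 0.087 m and y of tube_green_mid in the frame of pink_rack between 0.063 and 0.087 m) or (y of cell_green in the frame of white_rack between 0.013 and 0.037 m and y of tube_green_mid in the frame of pink_rack between 0.013 and 0.037 m) or (y of cell_green in the frame of white_rack between -0.037 and -0.013 m and y of tube_green_mid in the frame of pink_rack between -0.037 and -0.013 m) or (y of cell_green in the frame of white_rack between -0.087 and -0.063 m and y of tube_green_mid in the frame of pink_rack between -0.087 and -0.063 m)) and (y of tube_blue_mid in the frame of pink_rack between 0.063 and 0.087 m or y of tube_blue_mid in the frame of pink_rack between 0.013 and 0.037 m or y of tube_blue_mid in the frame of pink_rack between -0.037 and -0.013 m or y of tube_blue_mid in the frame of pink_rack between -0.087 and -0.063 m)); the robot touches nothing.
It fails at once if A tube is tipped over (more than 0.7 rad from upright) (angle between any of tube_red_mid, tube_yellow_mid, tube_green_mid, tube_blue_mid's own z axis and vertical above 0.7 rad).
It fails at once if A tube is dropped: it moves faster than 0.6 m/s while the fingers do not touch it ((linear speed of tube_red above 0.6 m/s and contact force between tube_red and the fingers below 0.05 N) or (linear speed of tube_yellow above 0.6 m/s and contact force between tube_yellow and the fingers below 0.05 N) or (linear speed of tube_green above 0.6 m/s and contact force between tube_green and the fingers below 0.05 N) or (linear speed of tube_blue above 0.6 m/s and contact force between tube_blue and the fingers below 0.05 N)).
It fails at once if The petri dishes are moved by more than 20 mm (distance of dishes_mid from where it was at the start of the episode above 0.02 m).
It also fails if it takes over 104 s, if anything falls off the work surface, if the arm or the gripper's body presses on something with over 40 N, if the wrist force passes 120 N, or if a joint passes its speed limit or range.

### The arm

A 6-joint arm with a two-finger parallel gripper is mounted at the origin on the work surface. World frame = base frame: x ahead of the robot, y to its left, z up, the work surface at z = 0. Lengths are in m, angles in rad, forces in N, time in s.
With the tool pointing down it reaches from about 0.325 to 0.775 m from the base axis. Payload 5.5 kg.
Tool frame: the origin (TCP) lies between the finger pads; the fingertips stand 8 mm ahead of it and the grasp point (between the pads) lies 11 mm behind it (tcp_to_tips is the distance from the TCP to the fingertips, in m); z points along the fingers, y is the direction in which the jaws open and shut (so a half turn about z gives the same grasp; the last joint's range is limited). The gripper opens to 88 mm and grips with 3 to 60 N. Pads are 20 mm wide; open, the fingers measure 115 mm over their backs; the gripper's body (75 mm by 178 mm) begins 61 mm behind the grasp point.
Start: joints at [-1.314, 0.091, 1.231, -0, 1.82, -0.057], TCP at [0.185, -0.571, 0.231] pointing down, gripper open.
Joint ranges: [-2.87, 2.87], [-0.86, 2.18], [0.17, 2.46], [-1.51, 4.65], [0.06, 2.69], [-2.65, 2.65]. Speed limits (rad/s): [2.57, 2.57, 3.01, 3.14, 3.14, 3.14].

### API

Orientations are given as a unit quaternion [w, x, y, z].
In Python, from bench import * gives the robot as it stands. Calls block until the motion is done:
- move_to(position, orientation): joint-space move of the TCP to a pose.
- move_l(position, speed=0.15, orientation=None): straight line of the TCP; orientation=None keeps the orientation; speed is the mean speed in m/s.
- movej(angles): joint-space move.
- gripper_open() and close(): open the fingers fully, or close them until they stop; the grip force is fixed at half the most.
- hold(seconds).
- inverse_kinematics(position, orientation): joint angles nearest the present ones, or None.
- state(): the state.
- get_image(name): name is "side" or "top"; returns a dict with "frame" (400x640x3 uint8, blue, green, red), "depth" (400x640 float32, m along the optical axis (not along the pixel's ray), 0 where there is no reading), "camera_matrix" (3x3 intrinsics, pixels), "view" (4x4, takes a point from world to camera coordinates). Camera axes: x right, y up, looking along -z (the intrinsics and any distortion apply to the point x, -y, -z); pixel columns grow to the right and rows downward; lengths in m; the calibration is good to about 2 mm. A picture is of the moment at which its call begins.
A pose or a line that the arm cannot do raises IKError and nothing moves.
- job_done(): hands the job in, once; it reports no verdict.
The state is a dict: "time": time; "joint_pos": joint angles; "dq": joint speeds; "joint_torque": joint torques, N m; "ee_pos": TCP position; "ee_rot": TCP orientation; "ft_force": force on the tool from outside, world axes, zero at the start; "moment": the same for the moment, N m; "finger_gap": finger opening in m.
Only numpy, scipy, OpenCV 4.12 (cv2) and the standard library are available. Lean on these libraries where they do the work, as an engineer would, in place of code of your own. Each camera call takes 0.05 s, during which the arm holds its last target.

## Working session

There is one attempt and no reset: what is moved stays moved. The work goes in short steps, each a Python script; the robot and the scene stay as the last script left them, time stands still between calls to the robot, and variables do not carry over. Pictures are saved under pics/ and viewed, and the job is handed in when it is done.

```bash
mkdir -p pics; cat > h.py <<'E'
from bench import *
import numpy as np, cv2
def world(im,u,v,z=None):
    K=np.array(im["camera_matrix"]);V=np.array(im["view"]);C=np.linalg.inv(V)
    d=np.array([(u-K[0,2])/K[0,0],-(v-K[1,2])/K[1,1],-1.0])
    o=C[:3,3];r=C[:3,:3]@d
    if z is None:
        return o+r*float(im["depth"][int(round(v)),int(round(u))])
    return o+r*(z-o[2])/r[2]
E
python3 - <<'E'
from h import *
for n in("top","side"):
    im=get_image(n);cv2.imwrite(f"pics/{n}0.png",im["frame"])
    np.savez(f"/tmp/{n}0.npz",**{k:np.array(im[k]) for k in("frame","depth","camera_matrix","view")})
    print(n,np.round(np.linalg.inv(np.array(im["view"])),3).tolist(),np.array(im["camera_matrix"]).tolist())
s=state();print({k:np.round(v,3).tolist() for k,v in s.items()})
E
```

```text
top [[0.026, 0.982, -0.19, 0.35], [-0.999, 0.033, 0.033, 0.102], [0.038, 0.189, 0.981, 1.094], [0.0, 0.0, 0.0, 1.0]] [[460.5882181268469, 0.0, 316.12894896308694], [0.0, 460.5882181268469, 196.3210283486386], [0.0, 0.0, 1.0]]
side [[-0.966, 0.166, -0.2, 0.301], [-0.26, -0.599, 0.757, 0.921], [0.006, 0.783, 0.622, 0.767], [0.0, 0.0, 0.0, 1.0]] [[509.8833520335451, 0.0, 316.38478783259114], [0.0, 509.8833520335451, 200.63784785822475], [0.0, 0.0, 1.0]]
{'time': 0.1, 'joint_pos': [-1.314, 0.092, 1.232, 0.0, 1.82, -0.057], 'dq': [-0.0, -0.003, -0.003, 0.001, 0.002, -0.001], 'joint_torque': [0.004, -44.786, -40.757, 0.07, 0.028, -0.0], 'ee_pos': [0.185, -0.57, 0.23], 'ee_rot': [-0.001, 0.988, 0.156, -0.0], 'ft_force': [-0.318, 0.284, -0.103], 'moment': [-0.027, 0.01, -0.045], 'finger_gap': 0.087}
```

View pics/top0.png

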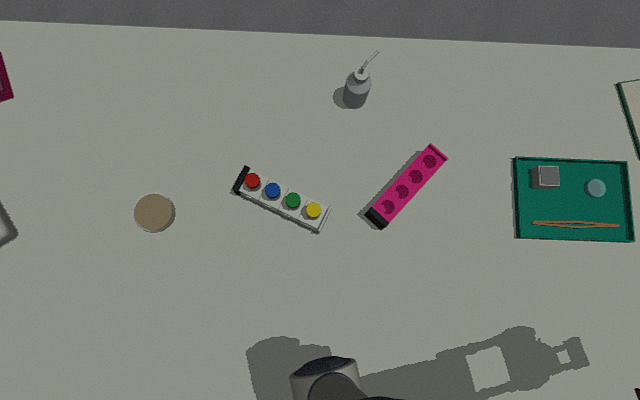

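View pics/side0.png

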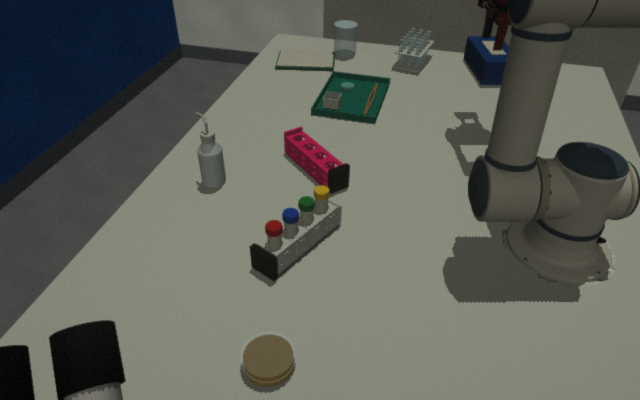

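The top view shows the white rack's black end at about (241,181). From there the order is red (252,181), blue (273,191), green (293,201), yellow (313,211). The pink rack's black end is at about (376,218). The dishes at (154,212) are well clear. Next I'll enlarge the views.

```bash
python3 - <<'E'
import numpy as np,cv2
f=np.load("/tmp/top0.npz")["frame"]
c=f[135:240,225:460]; cv2.imwrite("pics/top0c.png",cv2.resize(c,None,fx=3.4,fy=3.4,interpolation=cv2.INTER_CUBIC))
f=np.load("/tmp/side0.npz")["frame"]
c=f[120:285,240:360]; cv2.imwrite("pics/side0c.png",cv2.resize(c,None,fx=3.6,fy=3.6,interpolation=cv2.INTER_CUBIC))
E
```

```text
(no output)
```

View pics/top0c.png

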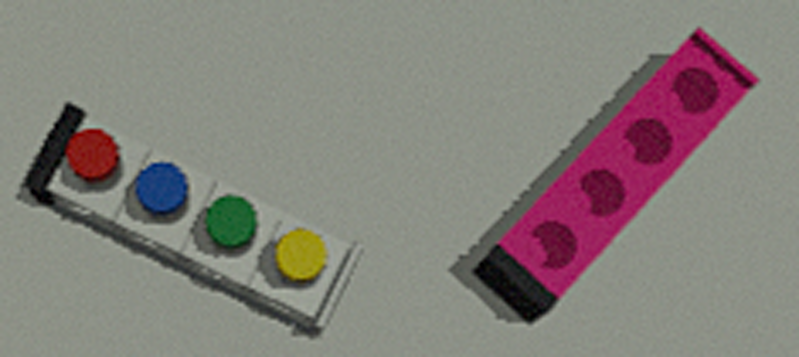

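View pics/side0c.png

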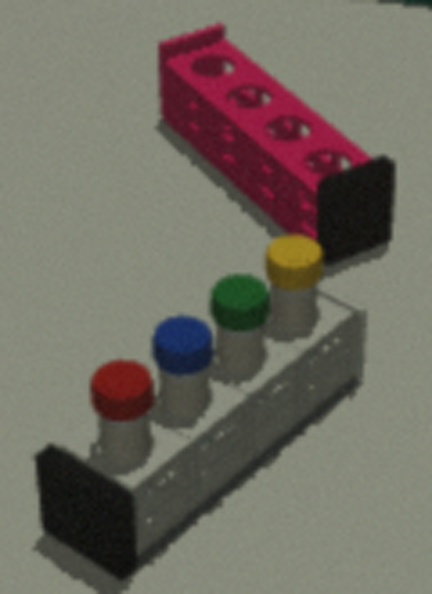

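```bash
cat > meas.py <<'E'
from h import *
def caps(im,ztop=0.107):
    f=im["frame"];hsv=cv2.cvtColor(f,cv2.COLOR_BGR2HSV);h,s,v=cv2.split(hsv);D=im["depth"]
    H,W=h.shape;out={}
    R={'red':(h<8)|(h>176),'yellow':(h>20)&(h<34),'green':(h>50)&(h<85),'blue':(h>100)&(h<125)}
    uu,vv=np.meshgrid(np.arange(W),np.arange(H))
    K=im["camera_matrix"];C=np.linalg.inv(im["view"])
    P=np.stack([(uu-K[0,2])/K[0,0]*D,-(vv-K[1,2])/K[1,1]*D,-D],-1)@C[:3,:3].T+C[:3,3]
    for n,m in R.items():
        m=m&(s>110)&(v>60)&(P[...,2]>0.04)&(P[...,2]<0.3)&(D>0)&(P[...,1]<0.35)&(P[...,1]>-.45)&(P[...,0]>.25)&(P[...,0]<.8)
        nn,l,st,ct=cv2.connectedComponentsWithStats(m.astype(np.uint8))
        if nn<2: continue
        k=1+np.argmax(st[1:,4]);p=P[l==k];zt=np.percentile(p[:,2],90)
        t=(l==k)&(P[...,2]>zt-0.005)
        v_,u_=np.nonzero(t);c=cv2.minEnclosingCircle(np.stack([u_,v_],1).astype(np.float32))[0]
        out[n]=(len(u_),np.round(zt,4),np.round(P[t].mean(0),4),np.round(world(im,u_.mean(),v_.mean(),ztop),4))
    return out,P
E
python3 - <<'E'
from meas import *
for n in("top","side"):
    im={k:v for k,v in np.load(f"/tmp/{n}0.npz").items()}
    o,P=caps(im)
    for k,x in o.items():print(n,k,*x)
    h,s,v=cv2.split(cv2.cvtColor(im["frame"],cv2.COLOR_BGR2HSV))
    m=((h>160)&(h<176)&(s>120)&(v>(100 if n=="top" else 100))).astype(np.uint8)
    m[:, :200]=0
    m*=255
    cs,hi=cv2.findContours(m,cv2.RETR_CCOMP,cv2.CHAIN_APPROX_NONE)
    for i,c in enumerate(cs):
        if hi[0][i][3]>=0 and cv2.contourArea(c)>20:
            hull=cv2.convexHull(c);M=cv2.moments(hull);u,w=M['m10']/M['m00'],M['m01']/M['m00']
            print(n,'hole',round(u,1),round(w,1),M['m00'],np.round(world(im,u,w,0.054),4))
    if n=="top":
        mm=(m>0); z=P[...,2][mm];print(np.percentile(z,[5,50,95]))
E
```

```text
top red 155 0.1084 [0.573  0.2107 0.1065] [0.5729 0.2106 0.107 ]
top yellow 150 0.109 [0.5111 0.0743 0.1069] [0.511  0.0743 0.107 ]
top green 154 0.1086 [0.5318 0.1201 0.1066] [0.5317 0.1201 0.107 ]
top blue 159 0.1082 [0.5524 0.1655 0.1063] [0.5523 0.1655 0.107 ]
top hole 389.3 203.3 53.5 [ 0.54   -0.1025  0.054 ]
top hole 403.3 188.4 59.0 [ 0.5763 -0.1352  0.054 ]
top hole 417.5 173.9 73.5 [ 0.6121 -0.1691  0.054 ]
top hole 430.5 160.4 103.0 [ 0.646  -0.2006  0.054 ]
[0.00352996 0.05259456 0.05712087]
side red 158 0.1078 [0.574  0.2151 0.1063] [0.5737 0.2159 0.107 ]
side yellow 120 0.1081 [0.5126 0.079  0.1064] [0.5124 0.0798 0.107 ]
side green 106 0.1084 [0.5334 0.1242 0.1066] [0.5333 0.1247 0.107 ]
side blue 128 0.1083 [0.5538 0.1699 0.1064] [0.5536 0.1706 0.107 ]
side hole 320.2 155.4 66.5 [ 0.5687 -0.1272  0.054 ]
side hole 309.0 146.5 64.5 [ 0.6071 -0.1597  0.054 ]
side hole 298.7 138.0 60.5 [ 0.645  -0.1926  0.054 ]
```

```bash
python3 - <<'E'
from meas import *
im={k:v for k,v in np.load("/tmp/top0.npz").items()};f=im["frame"]
u0,v0=358,138;c=f[138:234,358:454];c=cv2.convertScaleAbs(c,alpha=1.4)
cv2.imwrite("pics/pink.png",cv2.resize(c,None,fx=6,fy=6,interpolation=cv2.INTER_CUBIC))
s=3.4
H=[world(im,225+(x+.5)/s-.5,135+(y+.5)/s-.5,.054)[:2] for x,y in((554,244),(603,193),(648,141.5),(696,90))]
H=np.array(H);print(H.round(4));yy=np.array([75,25,-25,-75])/1000
c=H.mean(0);d=yy@(H-c);d/=np.linalg.norm(d);print(c,d,(H-c-np.outer(yy,d)).round(4))
E
```

```text
[[ 0.5326 -0.0983]
 [ 0.569  -0.1322]
 [ 0.6063 -0.1637]
 [ 0.6442 -0.1979]]
[ 0.58803736 -0.14803411] [-0.74795649  0.66374776] [[ 0.0006 -0.0001]
 [-0.0003 -0.0007]
 [-0.0004  0.0009]
 [ 0.0001 -0.0001]]
```

View pics/pink.png

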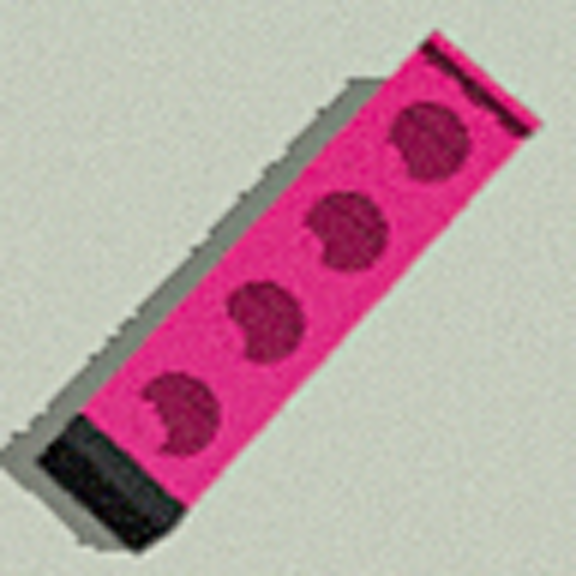

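```bash
cat >> meas.py <<'E'
def q(yaw): return [0.0,float(np.cos(yaw/2)),float(np.sin(yaw/2)),0.0]
W={'red':(.573,.2107),'blue':(.5524,.1655),'green':(.5318,.1201),'yellow':(.5111,.0743)}
_a=np.array([W[k] for k in('red','blue','green','yellow')]);_y=np.array([75,25,-25,-75])/1000
_c=_a.mean(0);_d=_y@(_a-_c);_d/=np.linalg.norm(_d)
WC,WD=_c,_d
PC=np.array([.5880,-.1480]);PD=np.array([-.748,.664]);PD/=np.linalg.norm(PD)
WY=np.arctan2(WD[1],WD[0]);PY=np.arctan2(PD[1],PD[0])
ORD=['red','blue','green','yellow']
def wp(n,z): return [*map(float,WC+_y[ORD.index(n)]*WD),z]
def pp(n,z): return [*map(float,PC+_y[ORD.index(n)]*PD),z]
def shot(n,tag):
    im=get_image(n);cv2.imwrite(f"pics/{n}{tag}.png",im["frame"]);return im
def st():
    s=state();print('t',round(s['time'],2),'p',np.round(s['ee_pos'],4),'gap',round(s['finger_gap'],4),'F',np.round(s['ft_force'],1),'j6',round(s['joint_pos'][5],2))
E
python3 - <<'E'
from meas import *
print(WC,WD,WY,PY)
move_to(wp('red',.21),q(WY));st()
move_l(wp('red',.087),.12);st()
E
```

```text
[0.542075 0.14265 ] [0.41324446 0.91062013] 1.1447822186477077 2.4156145439628216
t 3.16 p [0.5734 0.2102 0.21  ] gap 0.0879 F [-0.  -0.6 -0.2] j6 0.72
t 4.33 p [0.5737 0.2111 0.0882] gap 0.0876 F [-0.4 -0.4 -0.5] j6 0.72
```

```bash
python3 - <<'E'
from meas import *
im=shot("side","1");c=im["frame"][130:330,180:400];cv2.imwrite("pics/side1c.png",cv2.resize(c,None,fx=3,fy=3,interpolation=cv2.INTER_CUBIC))
E
```

```text
(no output)
```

View pics/side1c.png

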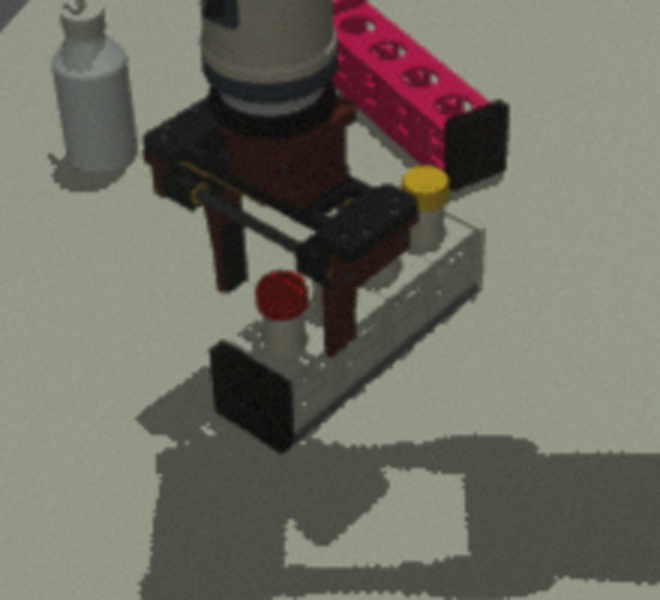

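The side crop shows the fingers straddling the red tube. Their tips are at about (230,288) and (340,352), with the cap between them at (282,295). I'll close and lift.

```bash
python3 - <<'E'
from meas import *
close();st()
move_l(wp('red',.21),.12);st()
move_to(pp('red',.21),q(PY));st()
im=shot("side","2");c=im["frame"][90:290,220:440];cv2.imwrite("pics/side2c.png",cv2.resize(c,None,fx=3,fy=3,interpolation=cv2.INTER_CUBIC))
im2=shot("top","2");c=im2["frame"][130:240,340:460];cv2.imwrite("pics/top2c.png",cv2.resize(c,None,fx=4,fy=4,interpolation=cv2.INTER_CUBIC))
for i in(im,im2):
  for k,x in caps(i,.22)[0].items():print(k,*x)
E
```

```text
t 5.28 p [0.5731 0.2109 0.087 ] gap 0.0324 F [ 0.   0.  -0.3] j6 0.72
t 6.46 p [0.5727 0.2108 0.2087] gap 0.0323 F [-0.1  1.4 -0.3] j6 0.72
t 8.05 p [ 0.532  -0.0978  0.2098] gap 0.0321 F [ 0.7  0.6 -0.6] j6 -1.09
red 20 0.2293 [ 0.5257 -0.0819  0.2278] [ 0.5289 -0.0964  0.22  ]
yellow 122 0.1077 [0.5124 0.0798 0.1063] [0.476  0.2247 0.22  ]
green 108 0.1079 [0.5334 0.1238 0.1067] [0.4935 0.2606 0.22  ]
blue 129 0.1085 [0.5538 0.1689 0.1066] [0.5103 0.2981 0.22  ]
red 4 0.2312 [ 0.5295 -0.0828  0.2301] [ 0.5316 -0.085   0.22  ]
yellow 157 0.1086 [0.5113 0.0744 0.1067] [0.4927 0.0776 0.22  ]
green 145 0.1092 [0.532  0.1198 0.1069] [0.5111 0.1178 0.22  ]
blue 156 0.1083 [0.5526 0.1656 0.1065] [0.5293 0.1583 0.22  ]
```

View pics/side2c.png

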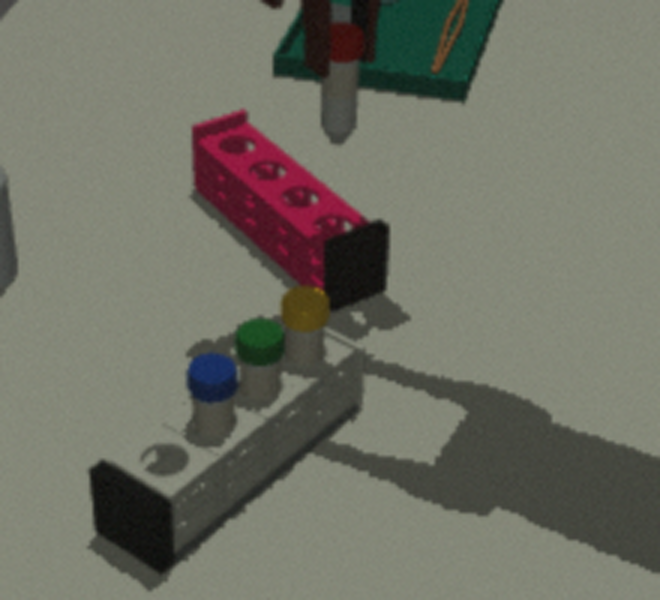

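View pics/top2c.png

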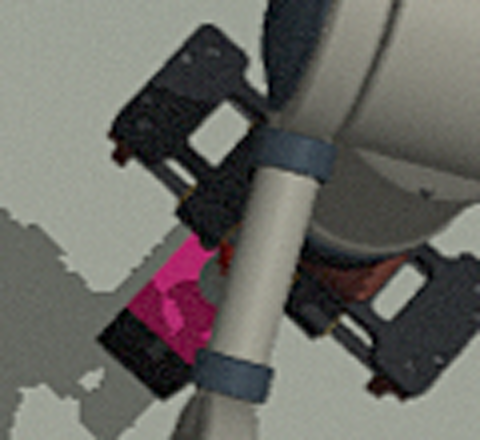

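```bash
python3 - <<'E'
from meas import *
def proj(im,p):
    K=im["camera_matrix"];c=im["view"]@np.array([*p,1]);return np.array([K[0,0]*c[0]/-c[2]+K[0,2],K[1,1]*-c[1]/-c[2]+K[1,2]])
im={k:v for k,v in np.load("/tmp/side0.npz").items()}
o=np.array([220,90])
f=lambda p:((p-o+.5)*3-.5).round(1)
print('tip',f(proj(im,[.532,-.0978,.134])),'z.16',f(proj(im,[.532,-.0978,.17])))
for n in ORD: print(n,f(proj(im,pp(n,.054))),f(proj(im,wp(n,.059))))
f=cv2.imread("pics/side2.png")
a=cv2.resize(f[95:145,310:360],None,fx=8,fy=8,interpolation=cv2.INTER_CUBIC)
b=cv2.resize(f[125:175,285:335],None,fx=8,fy=8,interpolation=cv2.INTER_CUBIC)
cv2.imwrite("pics/cmp.png",cv2.convertScaleAbs(np.hstack([a,b]),alpha=1.4))
E
```

```text
tip [337.9 139. ] z.16 [339.1  99. ]
red [335.7 222.4] [167.8 456.6]
blue [302.1 194.3] [217.1 418.7]
green [270.1 167.6] [263.6 382.9]
yellow [239.6 142.2] [307.6 349.1]
```

View pics/cmp.png

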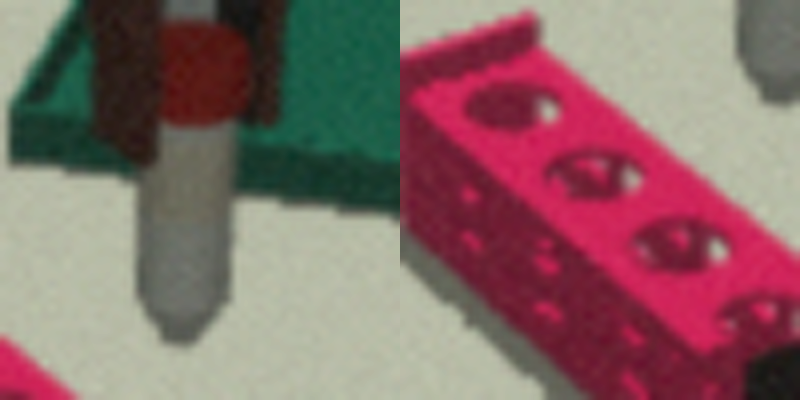

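```bash
cat >> meas.py <<'E'
def insert(n,off,k=0.0002,home=.082,dz=.004):
    off=np.array(off,float);p=np.array(pp(n,.135));p[:2]+=off
    move_l(p.tolist(),.15)
    hold(.15);F0=np.array(state()['ft_force']);z=.135;lim=0
    while z>home+1e-6:
        z=max(home,z-dz);p=np.array(pp(n,z));p[:2]+=off
        move_l(p.tolist(),.06);s=state();F=np.array(s['ft_force'])-F0
        print(round(z,3),np.round(F,1),'off',np.round(off*1000,1),np.round(s['ee_pos'],4))
        if np.linalg.norm(F[:2])>1.2: off=off+np.clip(k*F[:2],-.0012,.0012)
        if F[2]>25: print('STOP z force');break
    return off
E
python3 - <<'E'
from meas import *
o=insert('red',(.0015,.0008));st()
im=shot("side","3");c=im["frame"][90:290,220:440];cv2.imwrite("pics/side3c.png",cv2.resize(c,None,fx=3,fy=3,interpolation=cv2.INTER_CUBIC))
E
```

```text
0.131 [-0.3 -0.2 -0.1] off [1.5 0.8] [ 0.5334 -0.0974  0.131 ]
0.127 [ 0.9 -0.2 -0.8] off [1.5 0.8] [ 0.5332 -0.0973  0.1265]
0.123 [-0.9  0.3  0.6] off [1.5 0.8] [ 0.5332 -0.0974  0.1225]
0.119 [-0.5 -0.3 -0.6] off [1.5 0.8] [ 0.5332 -0.0974  0.1185]
0.115 [ 0.2  0.3 -0.4] off [1.5 0.8] [ 0.5332 -0.0974  0.1146]
0.111 [ 0.4 -0.5 -0.1] off [1.5 0.8] [ 0.5332 -0.0974  0.1106]
0.107 [-0.5  0.  -0.7] off [1.5 0.8] [ 0.5332 -0.0974  0.1066]
0.103 [ 0.6  0.  -0.9] off [1.5 0.8] [ 0.5332 -0.0974  0.1025]
0.099 [-0.7  0.3 -0.3] off [1.5 0.8] [ 0.5332 -0.0974  0.0986]
0.095 [-0.4 -0.   0.4] off [1.5 0.8] [ 0.5332 -0.0974  0.0946]
0.091 [-0.6 -0.5  0.4] off [1.5 0.8] [ 0.5332 -0.0974  0.0906]
0.087 [ 0.8 -0.4  0.1] off [1.5 0.8] [ 0.5332 -0.0974  0.0866]
0.083 [-0.5 -0.2 -0. ] off [1.5 0.8] [ 0.5332 -0.0973  0.0826]
0.082 [-0.1 -0.3 -0.1] off [1.5 0.8] [ 0.5334 -0.0974  0.082 ]
t 12.45 p [ 0.5334 -0.0974  0.082 ] gap 0.0326 F [-0.   0.1 -0.2] j6 -1.09
```

View pics/side3c.png

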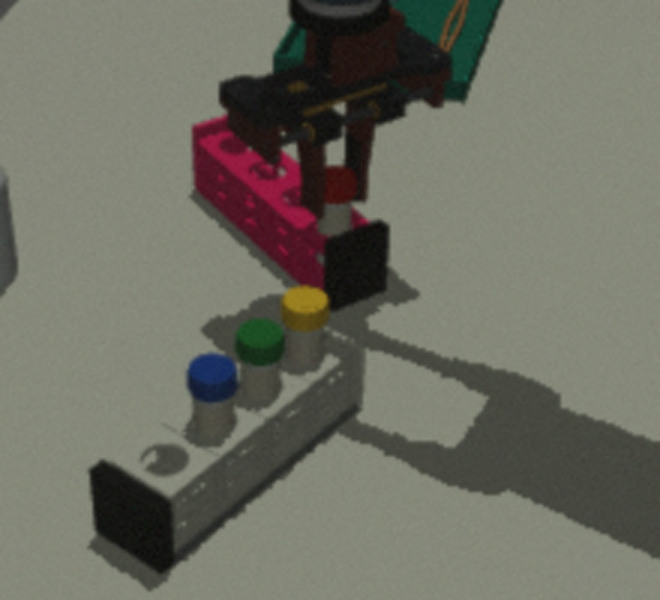

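Red went in with no contact force, and the side picture shows it seated by the black end. I'll touch down, release and continue with blue.

```bash
cat >> meas.py <<'E'
def touch_release(n,off):
    hold(.1);F0=np.array(state()['ft_force']);z=.082
    for i in range(6):
        z-=.0007;p=np.array(pp(n,z));p[:2]+=off;move_l(p.tolist(),.02);hold(.05)
        F=np.array(state()['ft_force'])-F0
        if F[2]>2.5:break
    print('touch',round(z,4),F.round(1))
    gripper_open();st()
    p[2]=.215;move_l(p.tolist(),.2);st()
def pick(n):
    move_to(wp(n,.215),q(WY));move_l(wp(n,.087),.12);st();close();st()
    move_l(wp(n,.215),.12);move_to(pp(n,.215),q(PY))
E
python3 - <<'E'
from meas import *
touch_release('red',np.array((.0015,.0008)))
im=shot("side","4");c=im["frame"][90:290,220:440];cv2.imwrite("pics/side4c.png",cv2.resize(c,None,fx=3,fy=3,interpolation=cv2.INTER_CUBIC))
for k,x in caps(im,.102)[0].items():print(k,*x)
E
```

```text
touch 0.0813 [-1.5 -0.6  4. ]
t 13.88 p [ 0.5334 -0.0974  0.0813] gap 0.0877 F [ 0.3 -0.3 -0.6] j6 -1.09
t 14.69 p [ 0.533  -0.0973  0.2135] gap 0.0881 F [-0.2  0.6 -0.7] j6 -1.09
red 69 0.1032 [ 0.5338 -0.0921  0.1013] [ 0.5336 -0.091   0.102 ]
yellow 120 0.1076 [0.5128 0.0794 0.1062] [0.5141 0.0741 0.102 ]
green 107 0.1081 [0.5333 0.1236 0.1066] [0.5349 0.1181 0.102 ]
blue 137 0.1078 [0.5538 0.1693 0.1064] [0.5555 0.1644 0.102 ]
```

View pics/side4c.png

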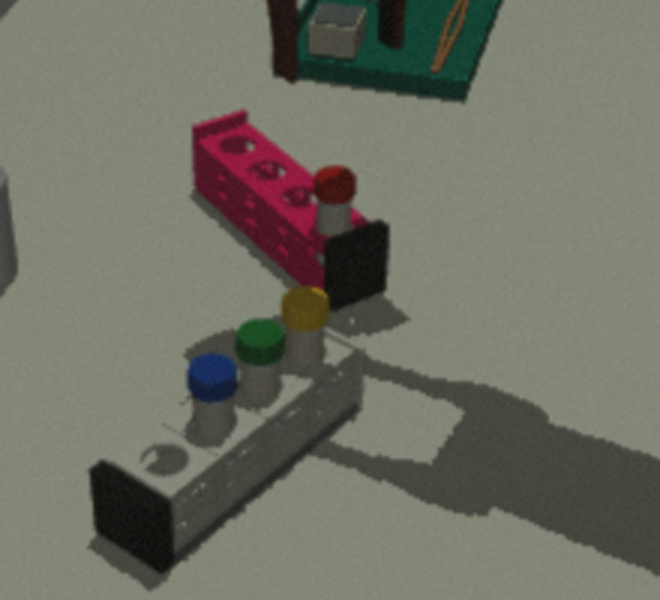

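Red is standing upright and home next to the pink black end, at (335,185) in the crop. Blue is next.

```bash
python3 - <<'E'
from meas import *
pick('blue')
o=insert('blue',(.0015,.0008),dz=.006);st()
im=shot("side","5");c=im["frame"][90:290,220:440];cv2.imwrite("pics/side5c.png",cv2.resize(c,None,fx=3,fy=3,interpolation=cv2.INTER_CUBIC))
E
```

```text
t 17.5 p [0.553  0.1656 0.0882] gap 0.088 F [-0.2  0.8 -0.7] j6 0.66
t 18.4 p [0.5524 0.1654 0.087 ] gap 0.0325 F [-0.4 -0.8 -0.1] j6 0.66
0.129 [-0.9 -0.1  0.9] off [1.5 0.8] [ 0.5706 -0.1306  0.1287]
0.123 [-0.8 -0.2 -0.3] off [1.5 0.8] [ 0.5705 -0.1305  0.1222]
0.117 [-1.1 -0.5  0.2] off [1.5 0.8] [ 0.5705 -0.1305  0.1163]
0.111 [-1.5  0.7  1.2] off [1.5 0.8] [ 0.5705 -0.1305  0.1103]
0.105 [-0.2 -0.   0.8] off [1.2 0.9] [ 0.5702 -0.1304  0.1043]
0.099 [-0.1  0.7  1. ] off [1.2 0.9] [ 0.5702 -0.1304  0.0983]
0.093 [-1.9  0.   1.2] off [1.2 0.9] [ 0.5702 -0.1304  0.0923]
0.087 [-0.5 -0.3 -0.1] off [0.8 0.9] [ 0.5698 -0.1304  0.0864]
0.082 [-0.4  0.5  1. ] off [0.8 0.9] [ 0.5701 -0.1305  0.0819]
t 24.27 p [ 0.5701 -0.1305  0.0819] gap 0.032 F [-0.1  0.8  0.4] j6 -1.13
```

View pics/side5c.png

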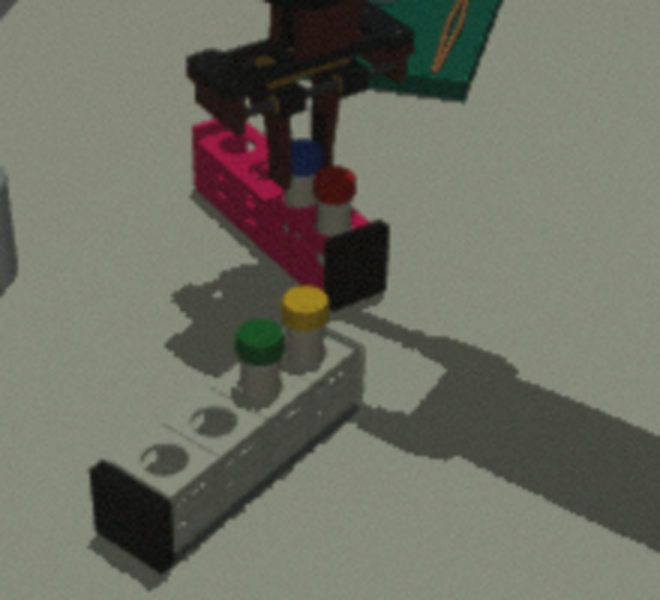

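Blue is in the second hole beside red, at (304,160) in the crop, with only light forces. I'll release it and insert green.

```bash
python3 - <<'E'
from meas import *
touch_release('blue',np.array((.0008,.0009)))
pick('green')
o=insert('green',(.0011,.0008),dz=.006);st();print(o)
im=shot("side","6");c=im["frame"][90:290,220:440];cv2.imwrite("pics/side6c.png",cv2.resize(c,None,fx=3,fy=3,interpolation=cv2.INTER_CUBIC))
E
```

```text
touch 0.0813 [-0.5 -0.4  3.7]
t 25.7 p [ 0.5701 -0.1305  0.0813] gap 0.0878 F [-0.4 -0.2 -0.2] j6 -1.13
t 26.52 p [ 0.5698 -0.1304  0.2136] gap 0.0882 F [-0.4 -0.6 -0.6] j6 -1.13
t 29.25 p [0.5324 0.12   0.0882] gap 0.0883 F [-0.2  0.5  0.4] j6 0.59
t 30.15 p [0.5317 0.1199 0.087 ] gap 0.0321 F [-0.4  0.9 -1.6] j6 0.59
0.129 [0.2 0.  0.1] off [1.1 0.8] [ 0.6076 -0.1638  0.1286]
0.123 [-0.2  0.7 -0.7] off [1.1 0.8] [ 0.6075 -0.1637  0.1222]
0.117 [-0.5  0.1  0.1] off [1.1 0.8] [ 0.6075 -0.1637  0.1162]
0.111 [ 0.3 -0.3 -0.4] off [1.1 0.8] [ 0.6075 -0.1637  0.1103]
0.105 [-0.2  0.3 -0.2] off [1.1 0.8] [ 0.6075 -0.1637  0.1043]
0.099 [-0.1  1.  -0.5] off [1.1 0.8] [ 0.6075 -0.1637  0.0983]
0.093 [-0.2 -0.   0.1] off [1.1 0.8] [ 0.6075 -0.1637  0.0923]
0.087 [ 0.6  0.7 -0.1] off [1.1 0.8] [ 0.6075 -0.1637  0.0863]
0.082 [0.6 0.5 0.3] off [1.1 0.8] [ 0.6078 -0.1638  0.082 ]
t 35.99 p [ 0.6078 -0.1638  0.082 ] gap 0.032 F [0.4 0.3 0.1] j6 -1.16
[0.0011 0.0008]
```

View pics/side6c.png

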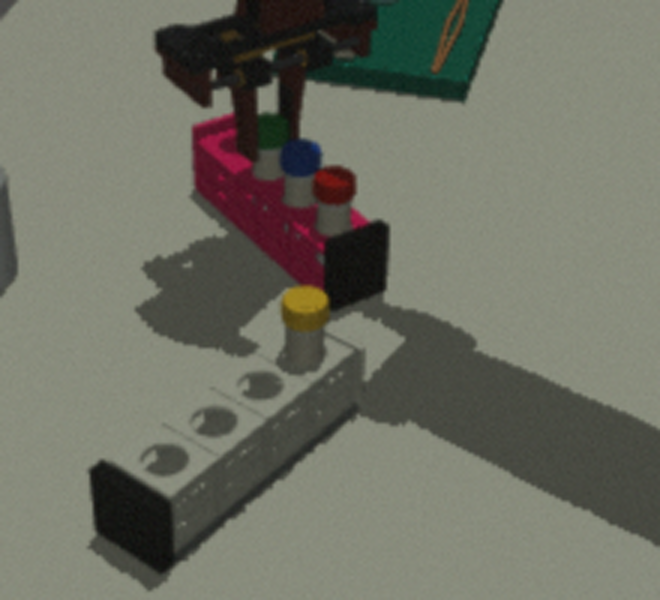

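Green is in the third hole, at (270,135) in the crop. I'll release it and do yellow.

```bash
python3 - <<'E'
from meas import *
touch_release('green',np.array((.0011,.0008)))
pick('yellow')
o=insert('yellow',(.0011,.0008),dz=.006);st();print(o)
im=shot("side","7");c=im["frame"][90:290,220:440];cv2.imwrite("pics/side7c.png",cv2.resize(c,None,fx=3,fy=3,interpolation=cv2.INTER_CUBIC))
E
```

```text
touch 0.0813 [ 0.1 -1.4  3.5]
t 37.42 p [ 0.6078 -0.1638  0.0813] gap 0.0877 F [-0.3 -0.1 -0.7] j6 -1.16
t 38.23 p [ 0.6074 -0.1637  0.2135] gap 0.0881 F [ 0.2 -1.2  0.2] j6 -1.16
t 40.92 p [0.5117 0.0744 0.0881] gap 0.0879 F [-0.4  0.  -0.6] j6 0.5
t 41.83 p [0.5111 0.0744 0.087 ] gap 0.0321 F [-0.2  0.6 -0.3] j6 0.5
0.129 [ 1.2 -1.   0.4] off [1.1 0.8] [ 0.645  -0.197   0.1286]
0.123 [-0.5  0.1  1.3] off [1.3 0.6] [ 0.6451 -0.1971  0.1221]
0.117 [0.5 0.  0.1] off [1.3 0.6] [ 0.6451 -0.1971  0.1162]
0.111 [ 0.2 -1.3  1.2] off [1.3 0.6] [ 0.6452 -0.1971  0.1103]
0.105 [-0.6  0.3  0.8] off [1.4 0.3] [ 0.6452 -0.1974  0.1042]
0.099 [ 0.  -0.5  1.2] off [1.4 0.3] [ 0.6452 -0.1973  0.0983]
0.093 [-0.1 -0.7  0.4] off [1.4 0.3] [ 0.6451 -0.1973  0.0922]
0.087 [ 0.5 -0.6  1.3] off [1.4 0.3] [ 0.6451 -0.1973  0.0862]
0.082 [ 0.7 -0.4  1.5] off [1.4 0.3] [ 0.6455 -0.1974  0.082 ]
t 47.62 p [ 0.6455 -0.1974  0.082 ] gap 0.0325 F [0.6 0.2 0.2] j6 -1.19
[0.00139201 0.00034101]
```

View pics/side7c.png

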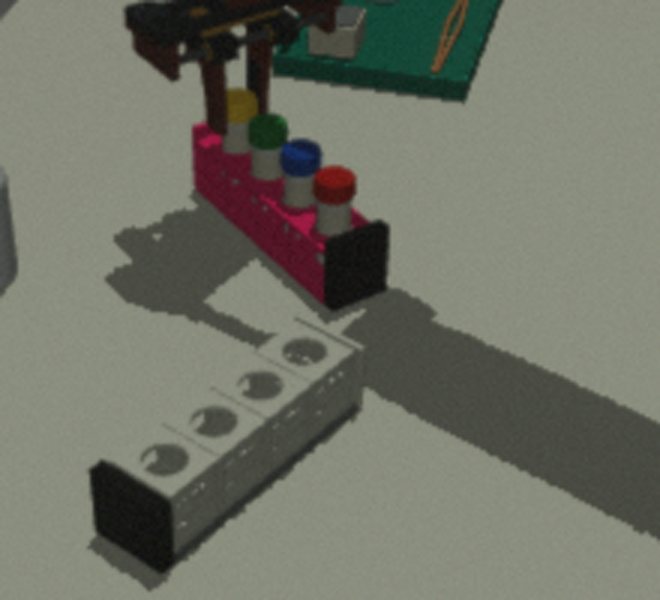

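Yellow is in the fourth hole, at (241,107) in the crop. I'll release it, back away and check with both cameras.

```bash
python3 - <<'E'
from meas import *
touch_release('yellow',np.array((.0014,.0003)))
movej([-1.314, 0.091, 1.231, 0, 1.82, -0.057]);hold(.5);st()
for n in("side","top"):
  im=shot(n,"8");f=im["frame"]
  c=f[90:290,220:440] if n=="side" else f[130:240,220:460]
  cv2.imwrite(f"pics/{n}8c.png",cv2.resize(c,None,fx=3,fy=3,interpolation=cv2.INTER_CUBIC))
  for k,x in caps(im,.102)[0].items():
    d=x[3][:2]-PC; print(n,k,x[1],'rack x,y mm',np.round([1000*(d@[PD[1],-PD[0]]),1000*(d@PD)],1))
E
```

```text
touch 0.0813 [0.2 0.7 4.2]
t 49.05 p [ 0.6455 -0.1975  0.0813] gap 0.0877 F [ 0.8 -0.3 -0.8] j6 -1.19
t 49.87 p [ 0.6452 -0.1974  0.2134] gap 0.0879 F [ 0.3  0.1 -0.7] j6 -1.19
t 52.49 p [ 0.1851 -0.5706  0.2305] gap 0.0877 F [ 0.4 -0.3 -0.3] j6 -0.06
side red 0.1031 rack x,y mm [ 5.9 79.7]
side yellow 0.1025 rack x,y mm [  5.9 -69.6]
side green 0.1036 rack x,y mm [  5.8 -20.4]
side blue 0.1033 rack x,y mm [ 6.2 31.2]
top red 0.1041 rack x,y mm [ 1.2 77.3]
top yellow 0.1036 rack x,y mm [  1.4 -72.8]
top green 0.1035 rack x,y mm [  1.6 -22.4]
top blue 0.1036 rack x,y mm [ 1.2 28. ]
```

View pics/side8c.png

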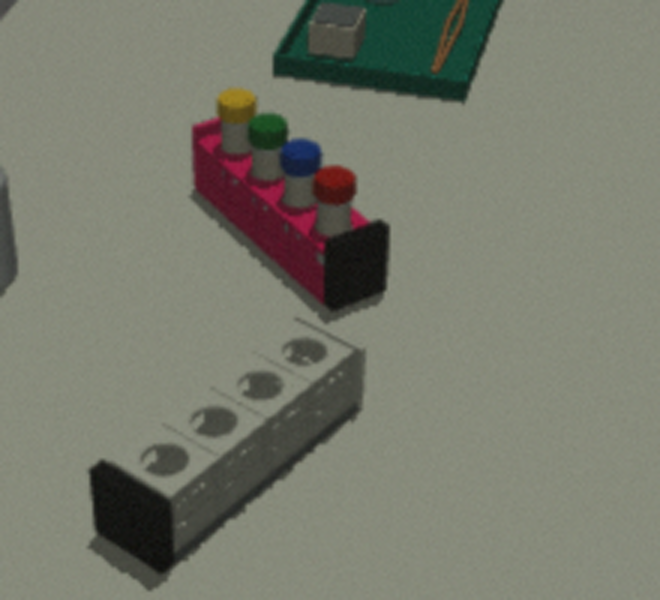

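View pics/top8.png

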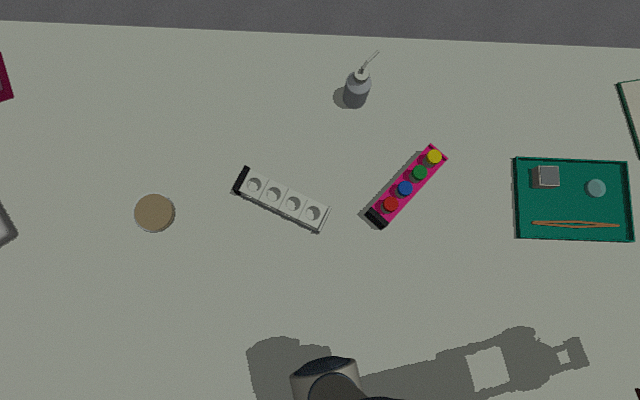

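Both pictures show the order from the pink black end as red, blue, green, yellow. All four are upright and home, with cap tops at about 103 mm. The dishes are still at (154,212), and the robot is clear.

```bash
python3 -c "
from bench import *
print(job_done())"
```

```text
the job is handed in; nothing more can be done
None
```

All four tubes are in the pink rack in their original order from the black end: red, blue, green, yellow. I handed the job in at about 53 s of the 104 s allowed. I gripped each tube by its cap, lowered it while watching the wrist force until it touched the floor (about 4 N), then released it.

**Final checks:**
- **Height and lean:** cap tops measured about 103 mm, where a fully home tube should read 102 mm. All four look upright in both pictures.
- **Position:** the top camera puts the tubes within about 3 mm of their hole centres.
- **Dishes and robot:** the dishes have not visibly moved in the top view, and the arm is parked clear of everything.

**One disagreement:** the side camera put the tubes about 6 mm off across the row and 4–6 mm along it. It had already read about 4–5 mm off from the top camera when the tubes stood in the white rack. It also tends to pull cap positions towards itself, so I put this down to measurement bias. The tubes went in with under 2 N of side force, and the side camera's figures are still inside the 12 mm limit.

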